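Seat the embossing die and run the press bed home

TASK

The bed of the leather embossing press is pulled out, and the round brass die lies on it. Without picking the die up, nudge it with the fingertips across the bed and over the edge of the round seat until it drops in and lies flat, then push the bed all the way home under the press head. Leave the other things on the bench where they are.

Things in the scene. Friction and masses are not known exactly. Their poses are not given: they have to be found in the camera images.
- die: The loose round brass die: a disc 50 mm across and 10 mm thick (about 0.16 kg), face up on the bed's flat top. Origin: centre of its underside; z up. Lying on the bed its origin is 60 mm above the bench; in the seat, 54 mm. If it stays cocked on the seat's edge, a light press on its high side (about 5 N) drops it in.
- seat (a point): Centre of the floor of the round seat in the bed: a plain recess 53 mm across and 6 mm deep with a square edge; the seated die stands 4 mm proud. Its floor is 54 mm above the bench. x points into the press (the way the bed is pushed home), y across the bed, z up. It moves with the bed.
- pull_bar (a point): Middle of the bed's pull bar, on the bar's axis: a round steel bar 10 mm thick and 100 mm long across the bed's outer end, 35 mm outside that end and 205 mm from the seat's centre along -x, 52.5 mm above the bench, with free space outside, above and below it. Axes as for the seat.
- bed (a joint): How far the bed is out, m: 0 home at its stop, seat under the head; 0.18 fully out. It slides along the seat's x, stiffly (about 5 N), and stays where left; a hard push on the seated die can move it. The bed: aluminium plate 240 x 160 mm, 15 thick, flat top 60 mm above the bench; from the seat's centre it reaches 170 mm to -x (bar end), 70 mm to +x, 80 mm to each side.
- press: The fixed press, cream cast iron. Origin: on the bench under its ram's axis; x is the way the bed is pushed home, y across, z up. Base 210 mm wide, from x = -150 to 190 mm, 32 mm high. The platen (130 mm wide, underside 133 mm above the bench) and the head above it overhang the bed from x = -50 mm to the column; the lever rises to 0.42 m, on the +y side.
- square_die: Bystander: a square brass die, 36 x 36 x 12 (mm), loose on the bench; leave it alone. Origin: on the bench under its middle.
- bobbin: Bystander: a steel bobbin, 25 across, 11 high (mm), loose on the bench; leave it alone. Origin: on the bench under its middle.
- rivet_jar: Bystander: a small clear jar, 48 across, 50 high (mm), loose on the bench; leave it alone. Origin: on the bench under its middle.
- reel: Bystander: a small brown thread reel standing on end, 38 across, 38 high (mm), loose on the bench; leave it alone. Origin: on the bench under its middle.
- cone: Bystander: a dark thread cone on a blue foot, 68 across, 123 high (mm), loose on the bench; leave it alone. Origin: on the bench under its middle.
- mallet: Bystander: a mallet lying down, 255 long, head 56 across and 85 wide (mm), loose on the bench; leave it alone. Origin: on the bench under it; x along the handle.
- awl: Bystander: an awl lying down, 150 long, handle 25 thick (mm), loose on the bench; leave it alone. Origin: on the bench under it; x along the handle.
Things that resemble listed ones, but are neither listed nor needed, are in the scene too. Leave any green, grey or white look-alike of the die alone.

How it is judged:
By the outcome, as a careful person would: the job done as asked, in the order asked, and still so for the second after the job is handed in, with the robot touching nothing.
It also fails if it takes over 53 s, if anything falls off the work surface, if the arm or the gripper's body presses on something with over 40 N, if the wrist force passes 120 N, or if a joint passes its speed limit or range.

ROBOT

A 7-joint arm with a two-finger parallel gripper is mounted at the origin on the work surface. World frame = base frame: x ahead of the robot, y to its left, z up, the work surface at z = 0. Lengths are in m, angles in rad, forces in N, time in s.
With the tool pointing down it reaches from about 0.425 to 1.025 m from the base axis. Payload 9.4 kg.
Tool frame: the origin (TCP) lies between the finger pads; the fingertips stand 19 mm ahead of it and the grasp point (between the pads) is the TCP; x points along the fingers, z is the direction in which the jaws open and shut, and the axes are right-handed (so a half turn about x gives the same grasp; the last joint's range is limited). The gripper opens to 85 mm and grips with 20 to 120 N. Pads are 22 mm wide; open, the fingers measure 114 mm over their backs; the gripper's body (76 mm by 85 mm) begins 54 mm behind the grasp point. The pads swing forward as they close: fully open they stand 13 mm farther back than shut.
Start: joints at [-1.309, 0.599, -0.003, 1.599, 0.002, 0.943, -0.08], TCP at [0.241, 0.684, 0.25] pointing down, gripper open.
Joint ranges: [-2.57, 2.57], [-0.35, 1.97], [-1.29, 1.29], [0.11, 2.56], [-1.05, 4.19], [0.11, 1.86], [-2.63, 2.63]. Speed limits (rad/s): [2.22, 2.22, 3.01, 3.01, 3.14, 3.14, 3.14].

INTERFACE

Orientations are given as a unit quaternion [x, y, z, w].
In Python, from cell import readout, capture, camera_model, job gives the robot as it stands.
- The arm moves only by the tool servo_tool, never from a script. Its argument "targets" is a list of rows, each an object of numbers: "dx", "dy", "dz": the shift along the tool's x, y, z in mm; "wx", "wy", "wz": the turn, a rotation vector about the tool's x, y, z in degrees; "hand": the closure, from 0 (fully open) to 1 (shut). A call has 1 to 20 rows; each row is the pose to reach, as a shift and turn from the pose commanded when the call began, along the tool's axes at that moment; what a row does not reach only later rows make up. A row lasts 1/8 s, in which the tool goes at most 62.5 mm and 10.7 degrees, less where a joint would pass 70% of its speed; a pose out of reach is approached as far as the arm can. A call with a gripper value outside its range is refused whole. The fingers move at their own pace and stop on an object; "squeeze" is the grip in N (left out, the last holds). Time passes only in rows, so rows that repeat a pose let the fingers close. It gives the time, the measured TCP pose, the force and the opening at its end, in the units of the state.
- readout.sense(): the state, without advancing time (a new reading comes with each control period).
- capture(name): name is "side" or "top"; returns the picture (400x640x3 uint8, blue, green, red); there is no depth.
- camera_model(name): a dict with "fx", "fy", "cx", "cy" (pixels), "position" and "orientation" of the camera in the world. Camera axes: x right, y up, looking along -z (the intrinsics and any distortion apply to the point x, -y, -z); pixel columns grow to the right and rows downward; lengths in m; the calibration is good to about 2 mm. A picture is of the moment at which its call begins. camera_model takes no time and is no camera call.
- job.close_job(): hands the job in, once; it reports no verdict.
The state is a dict: "t": time; "joint_pos": joint angles; "dq": joint speeds; "effort": joint torques, N m; "ee_pos": TCP position; "eef_rot": TCP orientation; "force": force on the tool from outside, world axes, zero at the start; "moment": the same for the moment, N m; "grip_width": finger opening in m.
Only numpy, scipy, OpenCV 4.12 (cv2) and the standard library are available. Lean on these libraries where they do the work, as an engineer would, in place of code of your own. Each camera call takes 0.05 s, during which the arm holds its last target.

## Working session

There is one attempt and no reset: what is moved stays moved. The work goes in short steps, Python scripts to look and compute and a tool call to move; the robot and the scene stay as the last step left them, time stands still between calls to the robot, and variables do not carry over. Pictures are saved under pics/ and viewed, and the job is handed in when it is done.

Besides the shell and the picture viewer there is one more tool, called after "Request:" as a command line: name --argument value ..., lists and objects as JSON in quotes. servo_tool: Moves the arm, as the interface text tells. Its arguments: {"type":"object","properties":{"targets":{"type":"array"},"squeeze":{"type":"number"}},"required":["targets"]}

```bash
mkdir -p pics; ls; python3 - <<'E'
from cell import readout, capture, camera_model
import cv2
s=readout.sense(); print(s)
for n in("side","top"):
    cv2.imwrite(f"pics/{n}0.png",capture(n)); print(n,camera_model(n))
E
```

```text
pics
{'t': 0.0, 'joint_pos': array([-1.30870597,  0.60015688, -0.00256916,  1.60016354,  0.0018217 ,
        0.94292445, -0.07980809]), 'dq': array([-0.00040432, -0.00157884,  0.00173819,  0.0008557 , -0.0002223 ,
        0.00015269,  0.00095647]), 'effort': array([-1.12635425e-03, -7.76443434e+01,  1.56388365e+00, -2.58012038e+01,
        1.22635704e-02,  8.63167079e-03, -2.07587965e-05]), 'ee_pos': array([0.2408001 , 0.68334349, 0.24938162]), 'eef_rot': array([-0.4089544 ,  0.57756192,  0.40819485,  0.57667624]), 'force': array([ 0.12963568, -0.17615293, -1.15428741]), 'moment': array([0.03708877, 0.01786583, 0.00424155]), 'grip_width': 0.08562849662690154}
side {'fx': 386.7973947143109, 'fy': 386.7973947143109, 'cx': 318.82763030578536, 'cy': 198.9444703072569, 'position': array([-0.20325361, -0.15846286,  0.71304505]), 'orientation': array([ 0.33951475, -0.25688803, -0.56687348,  0.70526075])}
top {'fx': 475.38059764308866, 'fy': 475.38059764308866, 'cx': 313.9566158799358, 'cy': 196.34435025989328, 'position': array([0.45046518, 0.04549525, 1.19799525]), 'orientation': array([ 0.03798584, -0.02590931, -0.70560406,  0.70711293])}
```

View pics/top0.png

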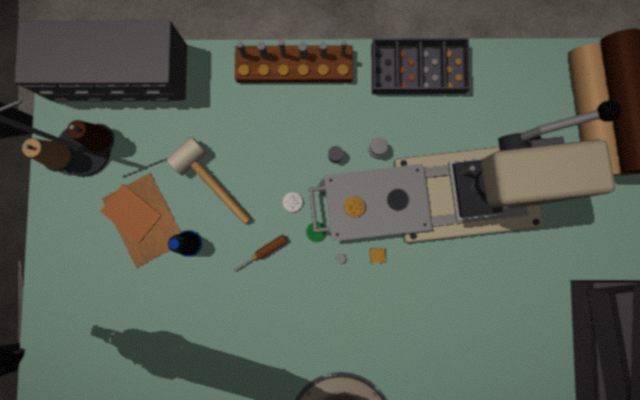

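View pics/side0.png

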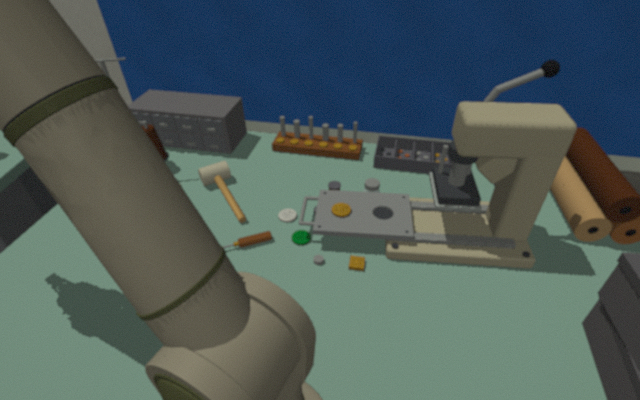

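```bash
cat > h.py <<'E'
import numpy as np, cv2
from scipy.spatial.transform import Rotation as R
from cell import readout, capture, camera_model
def pix2w(n,u,v,z):
    c=camera_model(n); d=np.array([(u-c['cx'])/c['fx'],-(v-c['cy'])/c['fy'],-1.])
    d=R.from_quat(c['orientation']).apply(d); p=np.array(c['position']); return p+d*(z-p[2])/d[2]
def w2pix(n,P):
    c=camera_model(n); q=R.from_quat(c['orientation']).inv().apply(np.atleast_2d(P)-c['position'])
    return np.c_[c['cx']+c['fx']*q[:,0]/-q[:,2], c['cy']-c['fy']*q[:,1]/-q[:,2]]
def crop(img,name,u0,v0,w,h,k):
    cv2.imwrite(name,cv2.resize(img[v0:v0+h,u0:u0+w],None,fx=k,fy=k,interpolation=cv2.INTER_CUBIC))
def blob(m,u0,v0,w,h):
    mm=np.zeros(m.shape,np.uint8); mm[v0:v0+h,u0:u0+w]=m[v0:v0+h,u0:u0+w]
    n,l,s,c=cv2.connectedComponentsWithStats(mm); i=1+np.argmax(s[1:,4]); return c[i],s[i]
E
python3 - <<'E'
from h import *
t=cv2.imread("pics/top0.png"); s=cv2.imread("pics/side0.png")
crop(t,"pics/top0c.png",300,150,160,110,5); crop(s,"pics/side0c.png",280,170,160,100,5)
for n,im,win,win2 in(("top",t,(335,190,40,35),(383,183,32,32)),("side",s,(325,198,32,22),(368,202,30,20))):
    b,g,r=[im[...,i].astype(int) for i in range(3)]
    m=((r-b)>40)
    c,st=blob(m,*win); print(n,"die",c,st,pix2w(n,*c,0.068))
    d=(im.max(2)<75); c,st=blob(d,*win2); print(n,"seat",c,st,pix2w(n,*c,0.06))
    print(im[199,398] if n=="top" else im[212,383])
E
```

```text
top die [354.11363636 206.15340909] [344 196  21  21 352] [ 0.52957414 -0.03066041  0.068     ]
top seat [397.54891304 199.32336957] [387 189  22  22 368] [ 0.54671058 -0.13519125  0.06      ]
[45 41 42]
side die [340.75225225 209.25225225] [331 203  20  14 222] [ 0.524078   -0.03219078  0.068     ]
side seat [382.4566474  212.37572254] [373 207  20  12 173] [ 0.54237614 -0.13595971  0.06      ]
[58 58 55]
```

View pics/top0c.png

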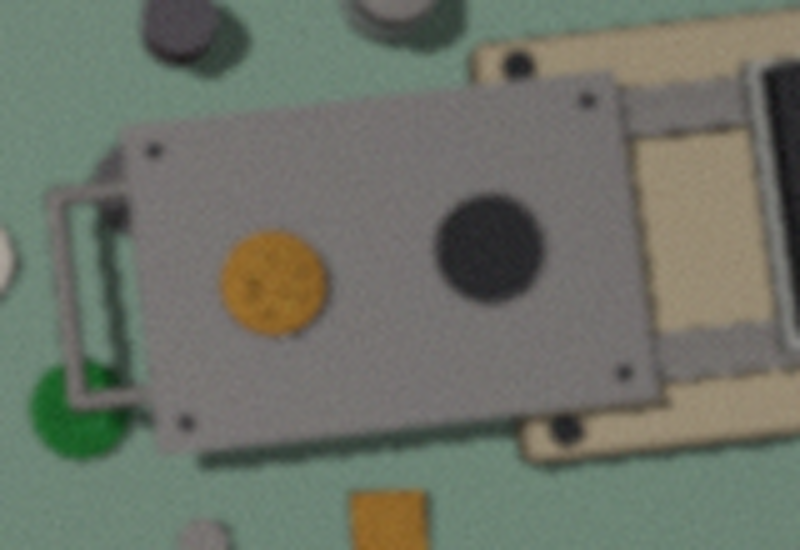

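View pics/side0c.png

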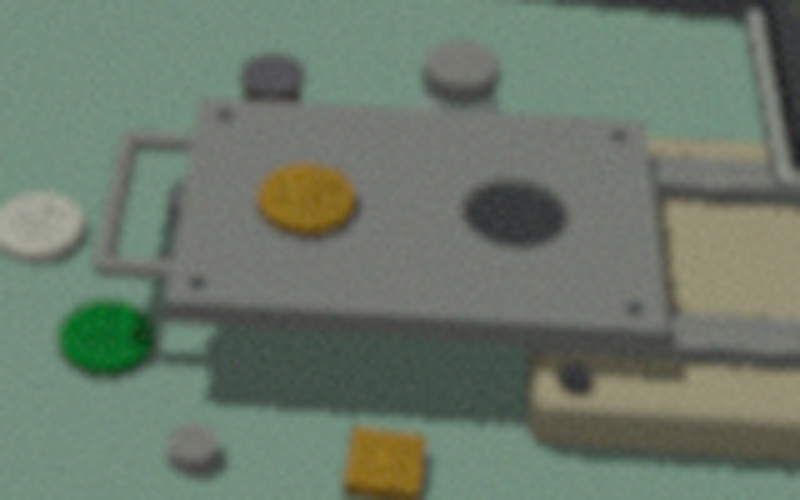

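```bash
python3 - <<'E'
from h import *
q=lambda a,b:np.array([300+a/5,150+b/5])
P=[pix2w("top",*q(*c),0.06) for c in((153,150),(588,100),(186,423),(625,373))]
for a,b in((0,1),(2,3)):
    d=P[b]-P[a]; print("dir",np.degrees(np.arctan2(d[1],d[0])),np.linalg.norm(d))
for a,b in((0,2),(1,3)):
    d=P[b]-P[a]; print("perp",np.degrees(np.arctan2(d[1],d[0]))+90)
q=lambda a,b:np.array([280+a/5,170+b/5])
P=[pix2w("side",*q(*c),0.06) for c in((225,115),(619,134),(197,282),(634,306))]
for a,b in((0,1),(2,3)):
    d=P[b]-P[a]; print("side dir",np.degrees(np.arctan2(d[1],d[0])),np.linalg.norm(d))
print(pix2w("top",300+(57+78)/10,150+(195+400)/10,0.0525),"bar")
print(R.from_quat(readout.sense()['eef_rot']).as_matrix().round(3))
E
```

```text
dir -83.34938445639457 0.21075443719699927
dir -83.36489358048384 0.21041609123998742
perp -83.1735590384182
perp -83.32036137772721
side dir -82.98579865232699 0.20936081852214591
side dir -82.85327135043043 0.20989099844033263
[0.52239484 0.06624189 0.0525    ] bar
[[-0.    -0.943  0.332]
 [-0.001  0.332  0.943]
 [-1.    -0.    -0.001]]
```

Request:
servo_tool --targets '[{"dy": -484, "dz": -535, "wx": 61.3, "hand": 0.62}, {"dy": -484, "dz": -535, "wx": 61.3, "hand": 0.62}, {"dy": -484, "dz": -535, "wx": 61.3, "hand": 0.62}, {"dy": -484, "dz": -535, "wx": 61.3, "hand": 0.62}, {"dy": -484, "dz": -535, "wx": 61.3, "hand": 0.62}, {"dy": -484, "dz": -535, "wx": 61.3, "hand": 0.62}, {"dy": -484, "dz": -535, "wx": 61.3, "hand": 0.62}, {"dy": -484, "dz": -535, "wx": 61.3, "hand": 0.62}, {"dy": -484, "dz": -535, "wx": 61.3, "hand": 0.62}, {"dy": -484, "dz": -535, "wx": 61.3, "hand": 0.62}, {"dy": -484, "dz": -535, "wx": 61.3, "hand": 0.62}, {"dy": -484, "dz": -535, "wx": 61.3, "hand": 0.62}, {"dy": -484, "dz": -535, "wx": 61.3, "hand": 0.62}, {"dy": -484, "dz": -535, "wx": 61.3, "dx": 50, "hand": 0.62}, {"dy": -484, "dz": -535, "wx": 61.3, "dx": 110, "hand": 0.62}, {"dy": -484, "dz": -535, "wx": 61.3, "dx": 130, "hand": 0.62}, {"dy": -484, "dz": -535, "wx": 61.3, "dx": 130, "hand": 0.62}, {"dy": -484, "dz": -535, "wx": 61.3, "dx": 130, "hand": 0.62}]'

```text
invalid input
```

```bash
python3 - <<'E'
from h import *
s=readout.sense(); print(s['t'],s['ee_pos'],s['force'],s['grip_width']); r=R.from_quat(s['eef_rot']).as_matrix(); print(r.round(3), np.degrees(np.arctan2(r[1,2],r[0,2])))
t=capture("top"); d=capture("side")
crop(t,"pics/top1c.png",290,140,180,120,4); crop(d,"pics/side1c.png",250,110,200,150,4)
E
```

```text
0.1 [0.2408035  0.68340481 0.24948496] [ 0.38034216 -0.89215188 -0.92444422] 0.08565857078062367
[[-0.    -0.943  0.332]
 [-0.001  0.332  0.943]
 [-1.    -0.    -0.001]] 70.59420965364116
```

View pics/side1c.png

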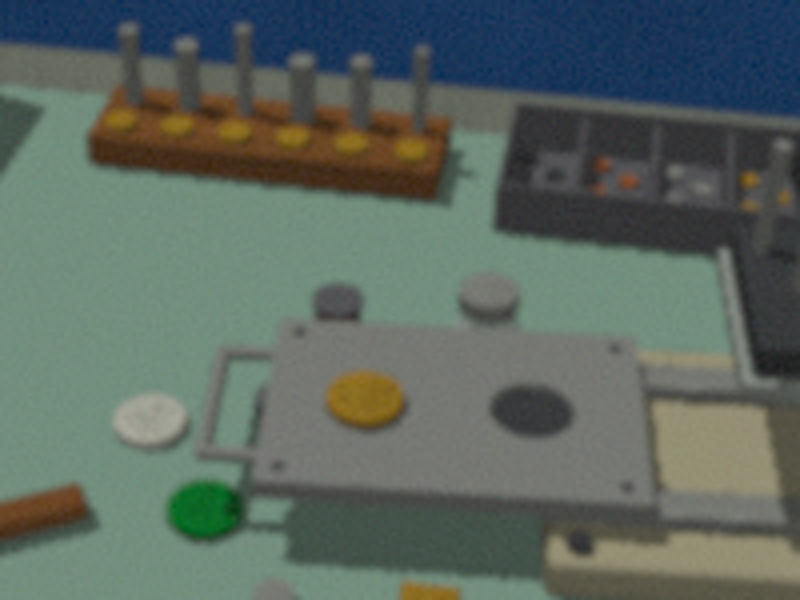

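View pics/top1c.png

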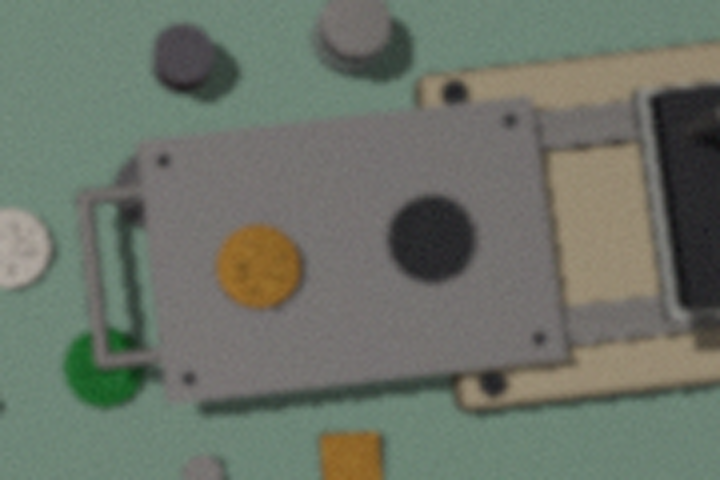

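Request:
servo_tool --targets '[{"dx": 0, "dy": -60, "dz": -66, "wx": 10, "wy": 0, "wz": 0, "hand": 0.62}]'

```text
t: 0.32
ee_pos: [0.2622, 0.629, 0.2492]
eef_rot: [-0.357, 0.61, 0.358, 0.61]
force: [0.6, 0.1, -0.7]
grip_width: 0.0699
```

```bash
cat >> h.py <<'E'
def to(x,y,z,yaw):
    s=readout.sense(); r=R.from_quat(s['eef_rot']).as_matrix(); d=r.T@(np.array([x,y,z])-s['ee_pos'])*1000
    c=np.radians(yaw); Z=np.array([np.cos(c),np.sin(c),0]); X=np.array([0,0,-1.]); T=np.c_[X,np.cross(Z,X),Z]
    print("t",s['t'],"pos",s['ee_pos'].round(4),"F",s['force'].round(1),"g",s['grip_width'],"d",d.round(1),"rot",np.degrees(R.from_matrix(r.T@T).as_rotvec()).round(1), "yaw",np.degrees(np.arctan2(r[1,2],r[0,2])))
E
python3 -c "
from h import *
to(.520,.018,.25,9.3)"
```

```text
t 0.325 pos [0.2622 0.629  0.2492] F [ 0.6  0.1 -0.7] g 0.06988711248868722 d [  -2.5 -523.5 -407.1] rot [51.4 -0.  -0.2] yaw 60.744612628685694
```

Request:
servo_tool --targets '[{"dx": 0, "dy": -523, "dz": -407, "wx": 51.4, "wy": 0, "wz": 0, "hand": 0.62}, {"dx": 0, "dy": -523, "dz": -407, "wx": 51.4, "wy": 0, "wz": 0, "hand": 0.62}, {"dx": 0, "dy": -523, "dz": -407, "wx": 51.4, "wy": 0, "wz": 0, "hand": 0.62}, {"dx": 0, "dy": -523, "dz": -407, "wx": 51.4, "wy": 0, "wz": 0, "hand": 0.62}, {"dx": 0, "dy": -523, "dz": -407, "wx": 51.4, "wy": 0, "wz": 0, "hand": 0.62}, {"dx": 0, "dy": -523, "dz": -407, "wx": 51.4, "wy": 0, "wz": 0, "hand": 0.62}, {"dx": 0, "dy": -523, "dz": -407, "wx": 51.4, "wy": 0, "wz": 0, "hand": 0.62}, {"dx": 0, "dy": -523, "dz": -407, "wx": 51.4, "wy": 0, "wz": 0, "hand": 0.62}, {"dx": 0, "dy": -523, "dz": -407, "wx": 51.4, "wy": 0, "wz": 0, "hand": 0.62}, {"dx": 0, "dy": -523, "dz": -407, "wx": 51.4, "wy": 0, "wz": 0, "hand": 0.62}, {"dx": 0, "dy": -523, "dz": -407, "wx": 51.4, "wy": 0, "wz": 0, "hand": 0.62}, {"dx": 0, "dy": -523, "dz": -407, "wx": 51.4, "wy": 0, "wz": 0, "hand": 0.62}, {"dx": 50, "dy": -523, "dz": -407, "wx": 51.4, "wy": 0, "wz": 0, "hand": 0.62}, {"dx": 100, "dy": -523, "dz": -407, "wx": 51.4, "wy": 0, "wz": 0, "hand": 0.62}, {"dx": 130, "dy": -523, "dz": -407, "wx": 51.4, "wy": 0, "wz": 0, "hand": 0.62}, {"dx": 130, "dy": -523, "dz": -407, "wx": 51.4, "wy": 0, "wz": 0, "hand": 0.62}, {"dx": 130, "dy": -523, "dz": -407, "wx": 51.4, "wy": 0, "wz": 0, "hand": 0.62}]'

```text
t: 2.45
ee_pos: [0.5213, 0.0154, 0.1212]
eef_rot: [-0.057, 0.705, 0.057, 0.705]
force: [0.2, -0.3, 1.2]
grip_width: 0.0323
```

```bash
python3 - <<'E'
from h import *
to(.520,.018,.09,9.3)
t=capture("top"); d=capture("side")
crop(t,"pics/top2c.png",290,140,180,120,4); crop(d,"pics/side2c.png",250,110,200,150,4)
E
```

```text
t 2.45 pos [0.5213 0.0154 0.1212] F [ 0.2 -0.3  1.2] g 0.03228987350077545 d [31.2  2.7 -0.9] rot [-0.1  0.  -0. ] yaw 9.228293925042745
```

View pics/side2c.png

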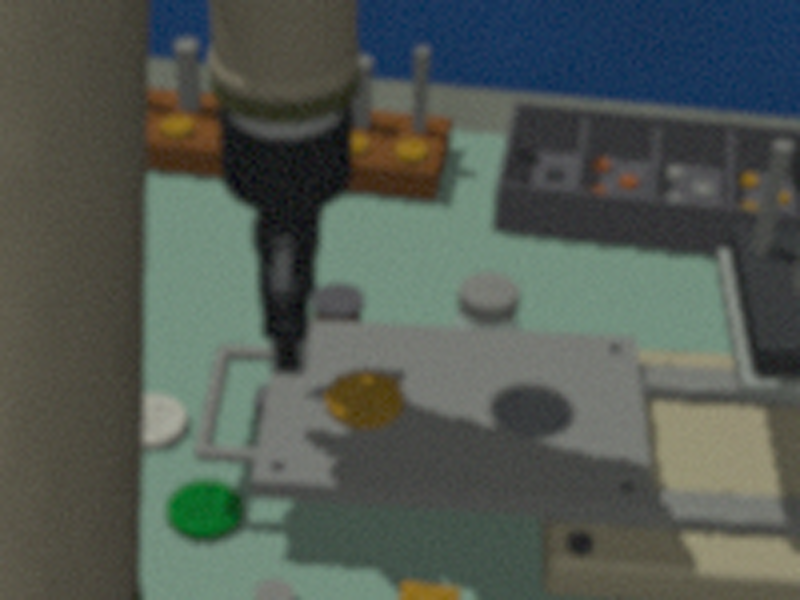

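View pics/top2c.png

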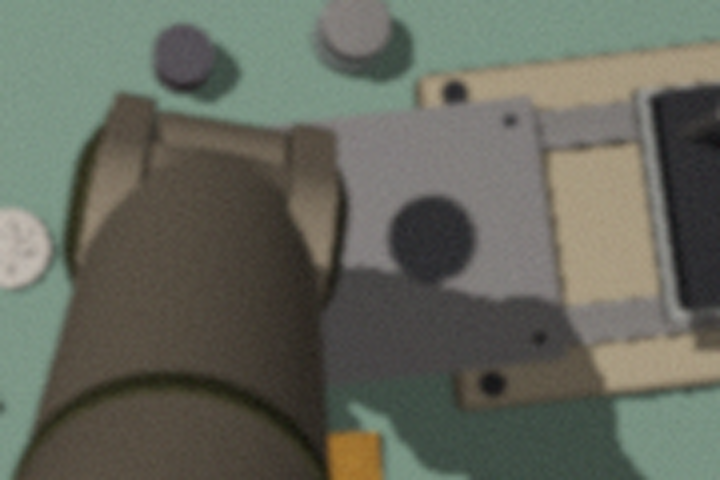

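```bash
python3 - <<'E'
from h import *
p=np.array([0.5213,0.0154,0.1212])
c=np.radians(9.2);Z=np.array([np.cos(c),np.sin(c),0]);u=np.array([np.sin(c),-np.cos(c),0])
for nm,k in(("near",-1),("far",1)):
  for o in(.016,.024):
   for w in (-.011,.011):
    for h in (.019,.012): print(nm,o,w,h,((w2pix("side",p+k*o*Z+w*u-np.array([0,0,h]))-[250,110])*4).round(0))
E
```

```text
near 0.016 -0.011 0.019 [[268. 364.]]
near 0.016 -0.011 0.012 [[268. 356.]]
near 0.016 0.011 0.019 [[304. 365.]]
near 0.016 0.011 0.012 [[304. 357.]]
near 0.024 -0.011 0.019 [[267. 373.]]
near 0.024 -0.011 0.012 [[267. 364.]]
near 0.024 0.011 0.019 [[303. 374.]]
near 0.024 0.011 0.012 [[303. 365.]]
far 0.016 -0.011 0.019 [[272. 332.]]
far 0.016 -0.011 0.012 [[272. 323.]]
far 0.016 0.011 0.019 [[307. 333.]]
far 0.016 0.011 0.012 [[307. 324.]]
far 0.024 -0.011 0.019 [[273. 324.]]
far 0.024 -0.011 0.012 [[272. 315.]]
far 0.024 0.011 0.019 [[307. 325.]]
far 0.024 0.011 0.012 [[307. 316.]]
```

Request:
servo_tool --targets '[{"dx": 20, "dy": 1, "dz": -1, "wx": 0, "wy": 0, "wz": 0, "hand": 0.62}, {"dx": 30, "dy": 1, "dz": -1, "wx": 0, "wy": 0, "wz": 0, "hand": 0.62}, {"dx": 35, "dy": 1, "dz": -1, "wx": 0, "wy": 0, "wz": 0, "hand": 0.62}, {"dx": 37, "dy": 1, "dz": -1, "wx": 0, "wy": 0, "wz": 0, "hand": 0.62}, {"dx": 37, "dy": 1, "dz": -1, "wx": 0, "wy": 0, "wz": 0, "hand": 0.62}]'

```text
t: 3.18
ee_pos: [0.52, 0.0156, 0.0835]
eef_rot: [-0.057, 0.705, 0.057, 0.705]
force: [0.5, 0.1, -0.1]
grip_width: 0.0324
```

```bash
python3 - <<'E'
from h import *
to(.520,.018,.083,9.3)
d=capture("side")
crop(d,"pics/side3c.png",290,150,130,95,6)
E
```

```text
t 3.175 pos [0.52   0.0156 0.0835] F [ 0.5  0.1 -0.1] g 0.03244385571667022 d [0.5 2.4 0.4] rot [-0.1  0.   0. ] yaw 9.182551011037276
```

View pics/side3c.png

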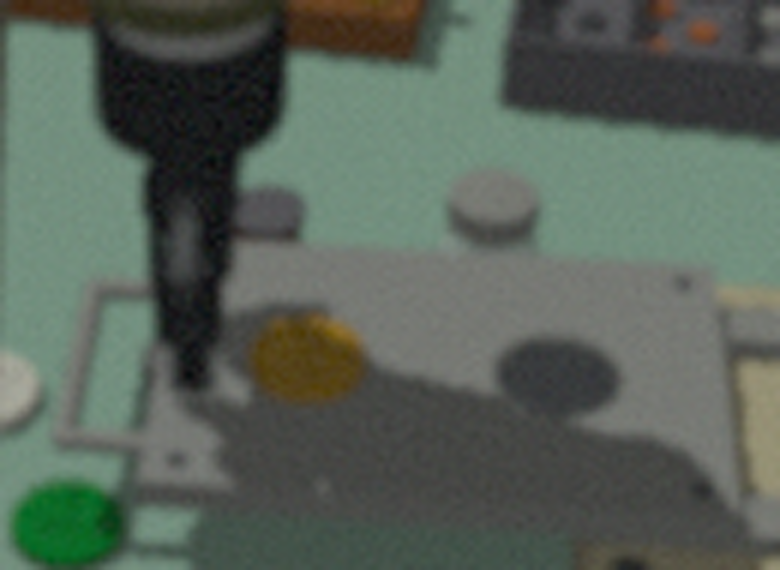

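Request:
servo_tool --targets '[{"dx": 1.5, "dy": -6, "dz": 0, "wx": 0, "wy": 0, "wz": 0, "hand": 0.62}, {"dx": 1.5, "dy": -12, "dz": 0, "wx": 0, "wy": 0, "wz": 0, "hand": 0.62}, {"dx": 1.5, "dy": -16, "dz": 0, "wx": 0, "wy": 0, "wz": 0, "hand": 0.62}, {"dx": 1.5, "dy": -20, "dz": 0, "wx": 0, "wy": 0, "wz": 0, "hand": 0.62}, {"dx": 1.5, "dy": -24, "dz": 0, "wx": 0, "wy": 0, "wz": 0, "hand": 0.62}, {"dx": 1.5, "dy": -28, "dz": 0, "wx": 0, "wy": 0, "wz": 0, "hand": 0.62}, {"dx": 1.5, "dy": -32, "dz": 0, "wx": 0, "wy": 0, "wz": 0, "hand": 0.62}, {"dx": 1.5, "dy": -36, "dz": 0, "wx": 0, "wy": 0, "wz": 0, "hand": 0.62}, {"dx": 1.5, "dy": -40, "dz": 0, "wx": 0, "wy": 0, "wz": 0, "hand": 0.62}, {"dx": 1.5, "dy": -44, "dz": 0, "wx": 0, "wy": 0, "wz": 0, "hand": 0.62}, {"dx": 1.5, "dy": -48, "dz": 0, "wx": 0, "wy": 0, "wz": 0, "hand": 0.62}, {"dx": 1.5, "dy": -50, "dz": 0, "wx": 0, "wy": 0, "wz": 0, "hand": 0.62}, {"dx": 1.5, "dy": -50, "dz": 0, "wx": 0, "wy": 0, "wz": 0, "hand": 0.62}]'

```text
t: 4.85
ee_pos: [0.5279, -0.034, 0.0818]
eef_rot: [-0.057, 0.705, 0.056, 0.705]
force: [-0.1, 0.3, -0.3]
grip_width: 0.0327
```

```bash
cat > look.py <<'E'
from h import *
import sys
n=sys.argv[1]; to(.5465,-.1352,.0825,9.3)
d=capture("side"); cv2.imwrite(f"pics/{n}_full.png",d)
crop(d,f"pics/{n}.png",290,150,130,95,6)
b,g,r=[d[...,i].astype(int) for i in range(3)]
m=(r-b>25)&(r>g+8)
c,st=blob(m,320,195,85,35); print("die",c,st,pix2w("side",*c,0.068))
E
python3 look.py side4
```

```text
t 4.85 pos [ 0.5279 -0.034   0.0818] F [-0.1  0.3 -0.3] g 0.032651115191423614 d [  -0.7 -102.9    2.3] rot [-0.1  0.   0. ] yaw 9.169858232471586
die [354.34090909 210.72272727] [346 203  18  16 220] [ 0.52538529 -0.06666017  0.068     ]
```

View pics/side4.png

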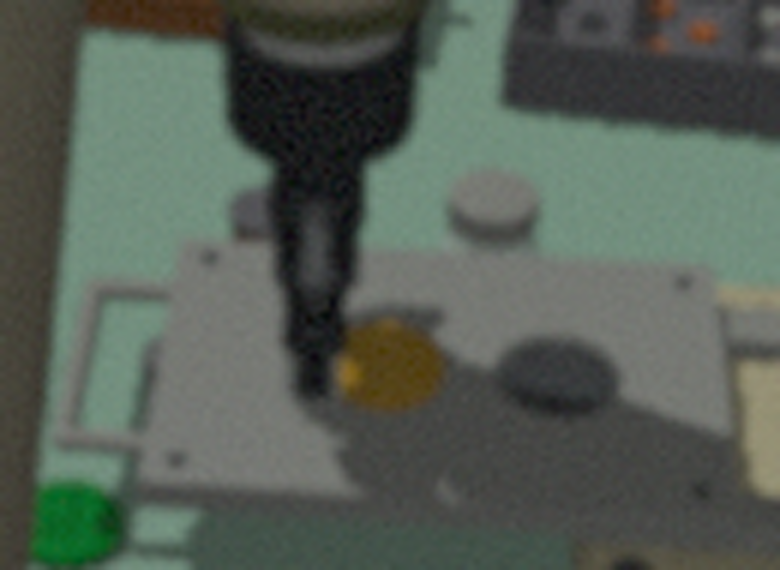

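Request:
servo_tool --targets '[{"dx": 0, "dy": -4, "dz": 0, "wx": 0, "wy": 0, "wz": 0, "hand": 0.62}, {"dx": 0, "dy": -8, "dz": 0, "wx": 0, "wy": 0, "wz": 0, "hand": 0.62}, {"dx": 0, "dy": -12, "dz": 0, "wx": 0, "wy": 0, "wz": 0, "hand": 0.62}, {"dx": 0, "dy": -16, "dz": 0, "wx": 0, "wy": 0, "wz": 0, "hand": 0.62}, {"dx": 0, "dy": -20, "dz": 0, "wx": 0, "wy": 0, "wz": 0, "hand": 0.62}, {"dx": 0, "dy": -24, "dz": 0, "wx": 0, "wy": 0, "wz": 0, "hand": 0.62}, {"dx": 0, "dy": -28, "dz": 0, "wx": 0, "wy": 0, "wz": 0, "hand": 0.62}, {"dx": 0, "dy": -31, "dz": 0, "wx": 0, "wy": 0, "wz": 0, "hand": 0.62}, {"dx": 0, "dy": -33, "dz": 0, "wx": 0, "wy": 0, "wz": 0, "hand": 0.62}, {"dx": 0, "dy": -34, "dz": 0, "wx": 0, "wy": 0, "wz": 0, "hand": 0.62}, {"dx": 0, "dy": -34, "dz": 0, "wx": 0, "wy": 0, "wz": 0, "hand": 0.62}]'

```text
t: 6.28
ee_pos: [0.5333, -0.0673, 0.0818]
eef_rot: [-0.057, 0.705, 0.057, 0.705]
force: [0.1, -0.1, -0.2]
grip_width: 0.0323
```

```bash
python3 look.py side5
```

```text
t 6.275 pos [ 0.5333 -0.0673  0.0818] F [ 0.1 -0.1 -0.2] g 0.032301147358342 d [ -0.7 -69.1   2.2] rot [-0.1  0.   0. ] yaw 9.19004364656231
die [368.00471698 211.36320755] [360 204  18  15 212] [ 0.52983043 -0.10052149  0.068     ]
```

View pics/side5.png

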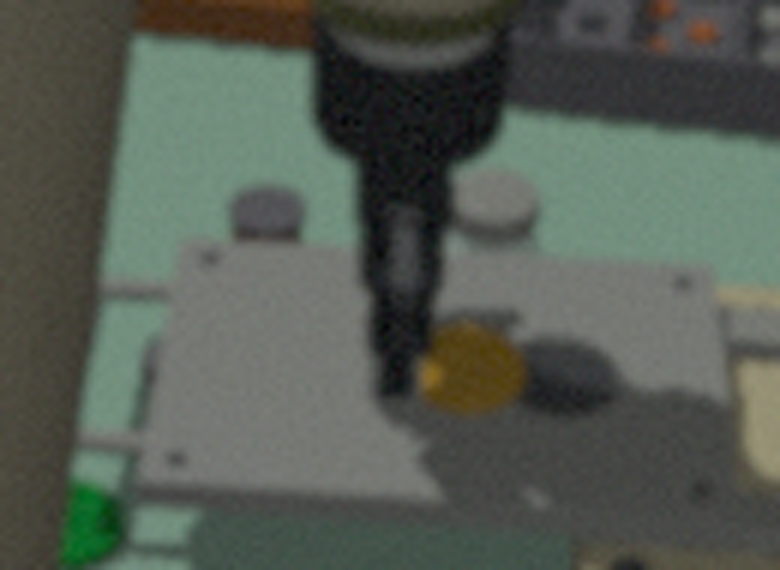

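Request:
servo_tool --targets '[{"dx": 0, "dy": 10, "dz": 0, "wx": 0, "wy": 0, "wz": 0, "hand": 0.62}, {"dx": -30, "dy": 30, "dz": 0, "wx": 0, "wy": 0, "wz": 0, "hand": 0.62}, {"dx": -40, "dy": 90, "dz": 0, "wx": 0, "wy": 0, "wz": 0, "hand": 0.62}, {"dx": -40, "dy": 140, "dz": 0, "wx": 0, "wy": 0, "wz": 0, "hand": 0.62}, {"dx": -40, "dy": 160, "dz": 0, "wx": 0, "wy": 0, "wz": 0, "hand": 0.62}, {"dx": -40, "dy": 160, "dz": 0, "wx": 0, "wy": 0, "wz": 0, "hand": 0.62}]'

```text
t: 7.08
ee_pos: [0.5071, 0.0931, 0.1218]
eef_rot: [-0.058, 0.705, 0.058, 0.705]
force: [-0.3, 0.4, -0.4]
grip_width: 0.0324
```

```bash
python3 - <<'E'
from h import *
to(.5465,-.1352,.0825,9.3)
for n in("top","side"):
    cv2.imwrite(f"pics/{n}6_full.png",capture(n))
crop(cv2.imread("pics/top6_full.png"),"pics/top6.png",290,140,180,120,4)
crop(cv2.imread("pics/side6_full.png"),"pics/side6.png",290,150,130,95,6)
E
```

```text
t 7.075 pos [0.5071 0.0931 0.1218] F [-0.3  0.4 -0.4] g 0.032356479039966426 d [  39.1 -231.7    1.4] rot [ 0.1 -0.  -0. ] yaw 9.42897423504436
```

View pics/top6.png

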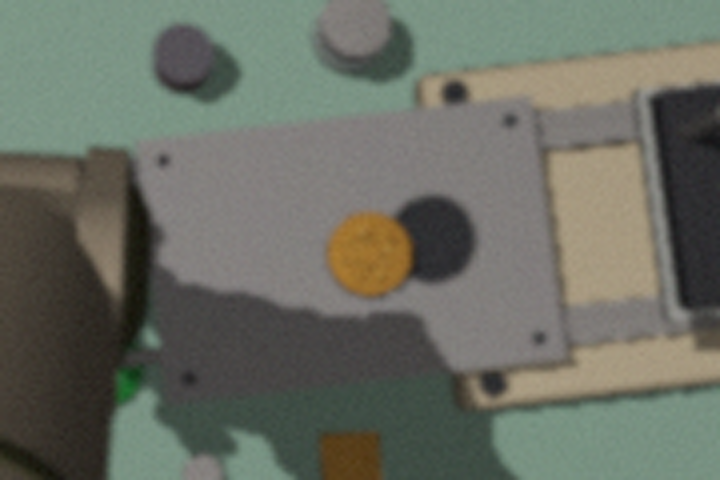

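View pics/side6.png

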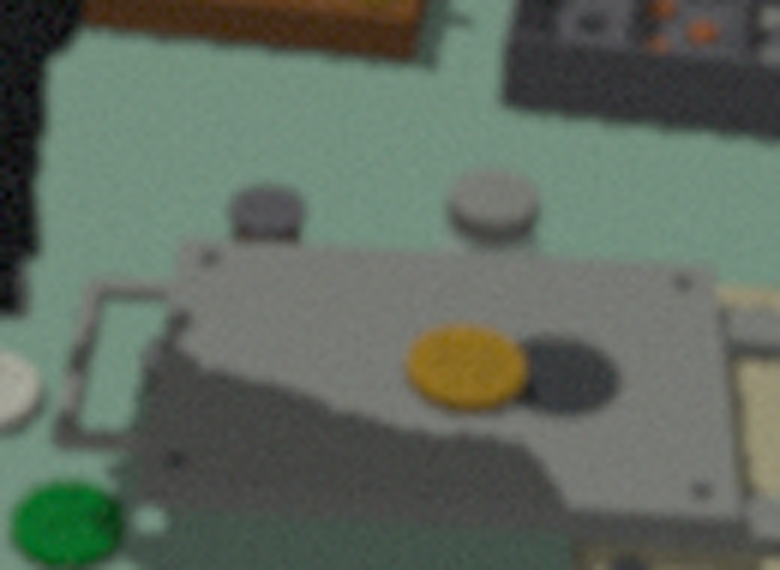

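```bash
python3 - <<'E'
from h import *
for n,im,win in(("top","pics/top6_full.png",(365,185,40,35)),("side","pics/side6_full.png",(350,198,32,25))):
    im=cv2.imread(im); b,g,r=[im[...,i].astype(int) for i in range(3)]
    for th in(30,40,55):
        c,st=blob((r-b)>th,*win); P=pix2w(n,*c,0.068 if n=="side" else 0.07); print(n,c,st,P)
        seat=np.array([.54671,-.13519]) if n=="top" else np.array([.54238,-.13596])
        d=seat-P[:2]; print("   to seat",d*1e3,np.degrees(np.arctan2(d[1],d[0])))
    # bolts check bed not moved
# seat refine at several thresholds
for n,f,win in(("top","top0",(383,183,32,32)),("side","side0",(368,202,30,20))):
    im=cv2.imread(f"pics/{f}.png")
    for th in(60,75,85): 
        c,st=blob(im.max(2)<th,*win); print(n,th,c,st,pix2w(n,*c,.06)[:2])
E
```

```text
top [382.         203.00524934] [371 193  23  21 381] [ 0.53703845 -0.09668035  0.07      ]
   to seat [  9.67154717 -38.50965026] -75.90197109355353
top [382.0467033 202.9010989] [372 193  21  21 364] [ 0.5372866  -0.09679345  0.07      ]
   to seat [  9.42339864 -38.3965461 ] -76.2108334545125
top [381.97084548 203.        ] [372 193  21  21 343] [ 0.53705084 -0.09661142  0.07      ]
   to seat [  9.65916008 -38.57858291] -75.94347005337919
side [367.33333333 210.7037037 ] [357 204  21  15 243] [ 0.53197987 -0.09855029  0.068     ]
   to seat [ 10.40013425 -37.40970886] -74.4637349759665
side [367.28384279 210.60262009] [358 204  20  14 229] [ 0.53233688 -0.09837849  0.068     ]
   to seat [ 10.04311732 -37.58150571] -75.03815225394055
side [367.30143541 210.67464115] [358 204  20  14 209] [ 0.53207363 -0.09845757  0.068     ]
   to seat [ 10.30637222 -37.50242975] -74.6334019945114
top 60 [397.54938272 199.32098765] [388 190  20  20 324] [ 0.54671631 -0.13519244]
top 75 [397.54891304 199.32336957] [387 189  22  22 368] [ 0.54671058 -0.13519125]
top 85 [397.49347258 199.32114883] [387 189  22  22 383] [ 0.54671573 -0.13505888]
side 60 [380.22641509 212.49056604] [374 208  14  10  53] [ 0.54081471 -0.13050971]
side 75 [382.4566474  212.37572254] [373 207  20  12 173] [ 0.54237614 -0.13595971]
side 85 [382.58080808 212.42929293] [373 207  20  12 198] [ 0.54223506 -0.13628635]
```

```bash
python3 - <<'E'
from h import *
to(.5268,-.0533,.0817,14.6)
to(.5306,-.0678,.0817,14.6)
to(.5405,-.1058,.0817,14.6)
E
```

```text
t 7.175 pos [0.5077 0.0903 0.1218] F [ 0.6 -0.9  0.3] g 0.03247491527744265 d [  40.2 -144.8   -4.1] rot [-5.4  0.   0. ] yaw 9.19932742237037
t 7.175 pos [0.5077 0.0903 0.1218] F [ 0.6 -0.9  0.3] g 0.03247491527744265 d [  40.2 -159.8   -2.6] rot [-5.4  0.   0. ] yaw 9.19932742237037
t 7.175 pos [0.5077 0.0903 0.1218] F [ 0.6 -0.9  0.3] g 0.03247491527744265 d [  40.2 -198.9    1.1] rot [-5.4  0.   0. ] yaw 9.19932742237037
```

Request:
servo_tool --targets '[{"dx": 0, "dy": -50, "dz": -4, "wx": -5.4, "wy": 0, "wz": 0, "hand": 0.62}, {"dx": 0, "dy": -100, "dz": -4, "wx": -5.4, "wy": 0, "wz": 0, "hand": 0.62}, {"dx": 0, "dy": -135, "dz": -4.1, "wx": -5.4, "wy": 0, "wz": 0, "hand": 0.62}, {"dx": 0, "dy": -144, "dz": -4.1, "wx": -5.4, "wy": 0, "wz": 0, "hand": 0.62}, {"dx": 15, "dy": -144.8, "dz": -4.1, "wx": -5.4, "wy": 0, "wz": 0, "hand": 0.62}, {"dx": 30, "dy": -144.8, "dz": -4.1, "wx": -5.4, "wy": 0, "wz": 0, "hand": 0.62}, {"dx": 38, "dy": -144.8, "dz": -4.1, "wx": -5.4, "wy": 0, "wz": 0, "hand": 0.62}, {"dx": 40.2, "dy": -144.8, "dz": -4.1, "wx": -5.4, "wy": 0, "wz": 0, "hand": 0.62}, {"dx": 40.2, "dy": -144.8, "dz": -4.1, "wx": -5.4, "wy": 0, "wz": 0, "hand": 0.62}, {"dx": 40.2, "dy": -150, "dz": -3.6, "wx": -5.4, "wy": 0, "wz": 0, "hand": 0.62}, {"dx": 40.2, "dy": -155, "dz": -3.1, "wx": -5.4, "wy": 0, "wz": 0, "hand": 0.62}, {"dx": 40.2, "dy": -159.8, "dz": -2.6, "wx": -5.4, "wy": 0, "wz": 0, "hand": 0.62}, {"dx": 40.2, "dy": -164, "dz": -2.2, "wx": -5.4, "wy": 0, "wz": 0, "hand": 0.62}, {"dx": 40.2, "dy": -168, "dz": -1.8, "wx": -5.4, "wy": 0, "wz": 0, "hand": 0.62}, {"dx": 40.2, "dy": -172, "dz": -1.4, "wx": -5.4, "wy": 0, "wz": 0, "hand": 0.62}, {"dx": 40.2, "dy": -176, "dz": -1.1, "wx": -5.4, "wy": 0, "wz": 0, "hand": 0.62}, {"dx": 40.2, "dy": -180, "dz": -0.7, "wx": -5.4, "wy": 0, "wz": 0, "hand": 0.62}, {"dx": 40.2, "dy": -184, "dz": -0.3, "wx": -5.4, "wy": 0, "wz": 0, "hand": 0.62}, {"dx": 40.2, "dy": -187, "dz": 0, "wx": -5.4, "wy": 0, "wz": 0, "hand": 0.62}, {"dx": 40.2, "dy": -187, "dz": 0, "wx": -5.4, "wy": 0, "wz": 0, "hand": 0.62}]'

```text
t: 9.68
ee_pos: [0.5377, -0.0943, 0.0816]
eef_rot: [-0.09, 0.701, 0.09, 0.701]
force: [-0.7, 0.5, 0.6]
grip_width: 0.0324
```

```bash
python3 look.py side7; python3 -c "
from h import *
to(.5405,-.1058,.0817,14.6)"
```

```text
t 9.675 pos [ 0.5377 -0.0943  0.0816] F [-0.7  0.5  0.6] g 0.03239726124781732 d [ -0.9 -41.8  -1.7] rot [5.3 0.  0. ] yaw 14.560518839310637
die [379.61956522 211.20652174] [372 203  17  16 184] [ 0.53623148 -0.12885535  0.068     ]
t 9.725 pos [ 0.5376 -0.0942  0.0816] F [0.4 0.4 0.5] g 0.032569453413663185 d [ -0.1 -12.   -0.1] rot [-0.  0.  0.] yaw 14.570154988015656
```

View pics/side7.png

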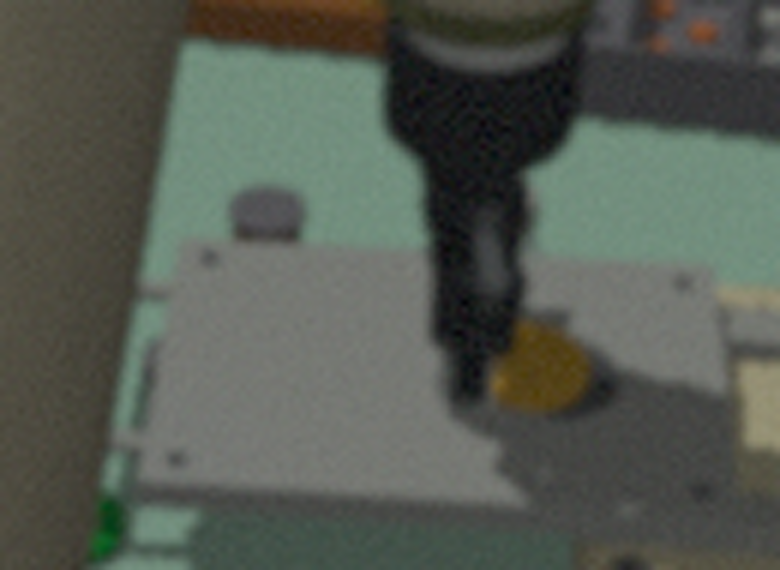

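Request:
servo_tool --targets '[{"dx": 0, "dy": -3, "dz": 0, "wx": 0, "wy": 0, "wz": 0, "hand": 0.62}, {"dx": 0, "dy": -6, "dz": 0, "wx": 0, "wy": 0, "wz": 0, "hand": 0.62}, {"dx": 0, "dy": -8, "dz": 0, "wx": 0, "wy": 0, "wz": 0, "hand": 0.62}, {"dx": 0, "dy": -10, "dz": 0, "wx": 0, "wy": 0, "wz": 0, "hand": 0.62}, {"dx": 0, "dy": -11, "dz": 0, "wx": 0, "wy": 0, "wz": 0, "hand": 0.62}, {"dx": 0, "dy": -11.7, "dz": 0, "wx": 0, "wy": 0, "wz": 0, "hand": 0.62}, {"dx": 0, "dy": -11.7, "dz": 0, "wx": 0, "wy": 0, "wz": 0, "hand": 0.62}]'

```text
t: 10.6
ee_pos: [0.5405, -0.1053, 0.0816]
eef_rot: [-0.09, 0.701, 0.09, 0.701]
force: [0.4, -0.3, -0.5]
grip_width: 0.0322
```

```bash
python3 look.py side8; python3 -c "
from h import *
to(.5405,-.1058,.0817,14.6)"
```

```text
t 10.6 pos [ 0.5405 -0.1053  0.0816] F [ 0.4 -0.3 -0.5] g 0.032240520006796544 d [ -0.9 -30.4  -1.7] rot [5.3 0.  0. ] yaw 14.585688356960375
die [383.65405405 212.13513514] [376 204  16  16 185] [ 0.53474315 -0.1390593   0.068     ]
t 10.65 pos [ 0.5405 -0.1053  0.0816] F [0.1 0.8 0. ] g 0.03213025353412337 d [-0.1 -0.5 -0.1] rot [-0.  0.  0.] yaw 14.58520164879498
```

View pics/side8.png

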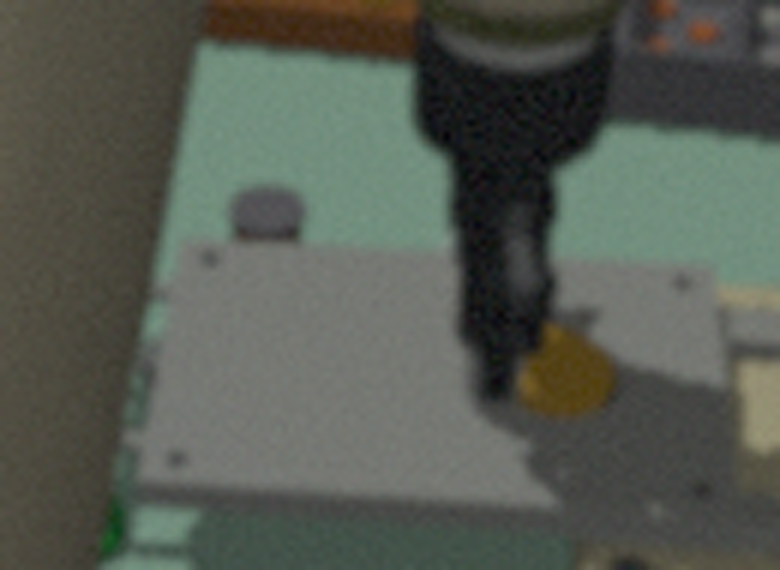

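Request:
servo_tool --targets '[{"dx": 0, "dy": 10, "dz": 0, "wx": 0, "wy": 0, "wz": 0, "hand": 0.62}, {"dx": -30, "dy": 40, "dz": 0, "wx": 0, "wy": 0, "wz": 0, "hand": 0.62}, {"dx": -40, "dy": 95, "dz": 0, "wx": 0, "wy": 0, "wz": 0, "hand": 0.62}, {"dx": -40, "dy": 150, "dz": 0, "wx": 0, "wy": 0, "wz": 0, "hand": 0.62}, {"dx": -40, "dy": 190, "dz": 0, "wx": 0, "wy": 0, "wz": 0, "hand": 0.62}, {"dx": -40, "dy": 190, "dz": 0, "wx": 0, "wy": 0, "wz": 0, "hand": 0.62}]'

```text
t: 11.4
ee_pos: [0.4915, 0.0827, 0.1216]
eef_rot: [-0.092, 0.701, 0.093, 0.701]
force: [-0.0, 0.1, -0.6]
grip_width: 0.0327
```

```bash
python3 - <<'E'
from h import *
to(.5465,-.1352,.0825,9.3)
for n in("top","side"):
    cv2.imwrite(f"pics/{n}9_full.png",capture(n))
a=cv2.imread("pics/top9_full.png")[150:240,330:450]; b=cv2.imread("pics/side9_full.png")[180:250,330:450]
cv2.imwrite("pics/c9.png",cv2.resize(np.vstack([a,b])[:,:],None,fx=3.7,fy=3.7,interpolation=cv2.INTER_CUBIC))
for n,win in(("top",(375,180,40,40)),("side",(360,195,40,30))):
    im=cv2.imread(f"pics/{n}9_full.png"); b,g,r=[im[...,i].astype(int) for i in range(3)]
    c,st=blob((r-b)>40,*win); print(n,c,st,pix2w(n,*c,0.064)[:2],pix2w(n,*c,.07)[:2])
E
```

```text
t 11.4 pos [0.4915 0.0827 0.1216] F [-0.   0.1 -0.6] g 0.032714399170092244 d [  38.7 -224.8   -3.1] rot [ 5.7 -0.  -0.1] yaw 14.957521107699069
top [397.25787966 199.18051576] [387 189  21  21 349] [ 0.54671349 -0.1338678 ] [ 0.54620424 -0.13291878]
side [382.15350877 211.09649123] [373 204  20  15 228] [ 0.54251009 -0.13485775] [ 0.53561599 -0.13507596]
```

View pics/c9.png

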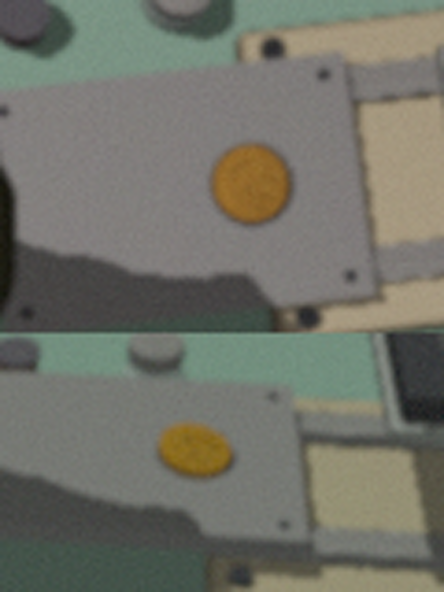

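```bash
python3 - <<'E'
from h import *
for f,win in(("side0",(325,198,32,22)),("side6_full",(350,198,32,25)),("side9_full",(365,195,34,28))):
    im=cv2.imread(f"pics/{f}.png"); u0,v0,w,h=win
    b=cv2.resize(im[v0:v0+h,u0:u0+w],None,fx=8,fy=8,interpolation=cv2.INTER_CUBIC).astype(int)
    m=((b[...,2]-b[...,0])>45).astype(np.uint8)
    cs,_=cv2.findContours(m,cv2.RETR_EXTERNAL,cv2.CHAIN_APPROX_NONE); c=max(cs,key=cv2.contourArea)
    e=cv2.fitEllipse(c); print(f,[u0+e[0][0]/8,v0+e[0][1]/8],np.array(e[1])/8,e[2])
a=[cv2.imread(f"pics/{f}.png")[195:230,u:u+50] for f,u in(("side6_full",343),("side9_full",358))]
cv2.imwrite("pics/cmp.png",cv2.resize(np.vstack(a),None,fx=8,fy=8,interpolation=cv2.INTER_CUBIC))
E
```

```text
side0 [341.1891841888428, 209.60213088989258] [13.88483715 19.44049644] 92.2902603149414
side6_full [367.7170600891113, 211.12140560150146] [13.95159245 20.12907791] 95.49342346191406
side9_full [382.59056854248047, 211.48927879333496] [13.8443203  19.93269157] 103.99527740478516
```

View pics/cmp.png

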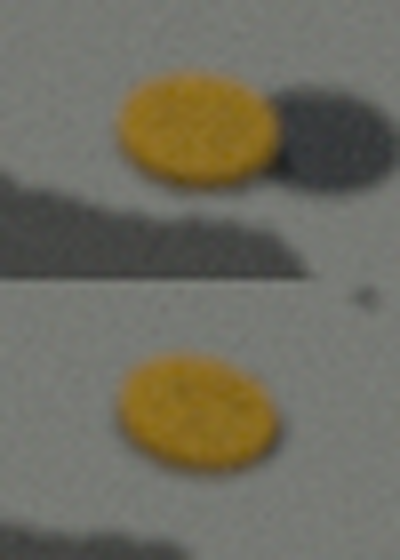

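```bash
python3 - <<'E'
from h import *
to(.5370,-.0923,.0817,14.6)
to(.5410,-.1073,.0817,14.6)
E
```

```text
t 11.5 pos [0.4925 0.0792 0.1217] F [ 0.6 -0.4 -0.8] g 0.03240019024298996 d [  40.  -177.1   -0.4] rot [0.1 0.  0. ] yaw 14.679492870250456
t 11.5 pos [0.4925 0.0792 0.1217] F [ 0.6 -0.4 -0.8] g 0.03240019024298996 d [  40.  -192.7   -0.3] rot [0.1 0.  0. ] yaw 14.679492870250456
```

Request:
servo_tool --targets '[{"dx": 0, "dy": -55, "dz": 0, "wx": 0, "wy": 0, "wz": 0, "hand": 0.62}, {"dx": 0, "dy": -110, "dz": 0, "wx": 0, "wy": 0, "wz": 0, "hand": 0.62}, {"dx": 0, "dy": -155, "dz": 0, "wx": 0, "wy": 0, "wz": 0, "hand": 0.62}, {"dx": 15, "dy": -172, "dz": -0.3, "wx": 0, "wy": 0, "wz": 0, "hand": 0.62}, {"dx": 30, "dy": -177, "dz": -0.3, "wx": 0, "wy": 0, "wz": 0, "hand": 0.62}, {"dx": 38, "dy": -177, "dz": -0.3, "wx": 0, "wy": 0, "wz": 0, "hand": 0.62}, {"dx": 40, "dy": -177, "dz": -0.3, "wx": 0, "wy": 0, "wz": 0, "hand": 0.62}, {"dx": 40, "dy": -177, "dz": -0.3, "wx": 0, "wy": 0, "wz": 0, "hand": 0.62}, {"dx": 40, "dy": -181, "dz": -0.3, "wx": 0, "wy": 0, "wz": 0, "hand": 0.62}, {"dx": 40, "dy": -185, "dz": -0.3, "wx": 0, "wy": 0, "wz": 0, "hand": 0.62}, {"dx": 40, "dy": -188, "dz": -0.3, "wx": 0, "wy": 0, "wz": 0, "hand": 0.62}, {"dx": 40, "dy": -190, "dz": -0.3, "wx": 0, "wy": 0, "wz": 0, "hand": 0.62}, {"dx": 40, "dy": -191, "dz": -0.3, "wx": 0, "wy": 0, "wz": 0, "hand": 0.62}, {"dx": 40, "dy": -192, "dz": -0.3, "wx": 0, "wy": 0, "wz": 0, "hand": 0.62}, {"dx": 40, "dy": -192.8, "dz": -0.3, "wx": 0, "wy": 0, "wz": 0, "hand": 0.62}, {"dx": 40, "dy": -192.8, "dz": -0.3, "wx": 0, "wy": 0, "wz": 0, "hand": 0.62}]'

```text
t: 13.5
ee_pos: [0.5409, -0.108, 0.0816]
eef_rot: [-0.09, 0.701, 0.09, 0.701]
force: [-0.1, 0.3, -0.2]
grip_width: 0.0324
```

```bash
python3 look.py side10; python3 -c "
from h import *
to(.5405,-.1058,.0817,14.6)"
```

```text
t 13.5 pos [ 0.5409 -0.108   0.0816] F [-0.1  0.3 -0.2] g 0.03237528252582134 d [ -0.9 -27.7  -1.5] rot [ 5.3  0.  -0. ] yaw 14.592655402116277
die [384.20958084 212.5748503 ] [377 205  16  15 167] [ 0.53336721 -0.14057469  0.068     ]
t 13.55 pos [ 0.5409 -0.108   0.0816] F [ 0.   0.  -0.2] g 0.03222496096726474 d [-0.1  2.2  0.2] rot [-0. -0. -0.] yaw 14.592019153317375
```

View pics/side10.png

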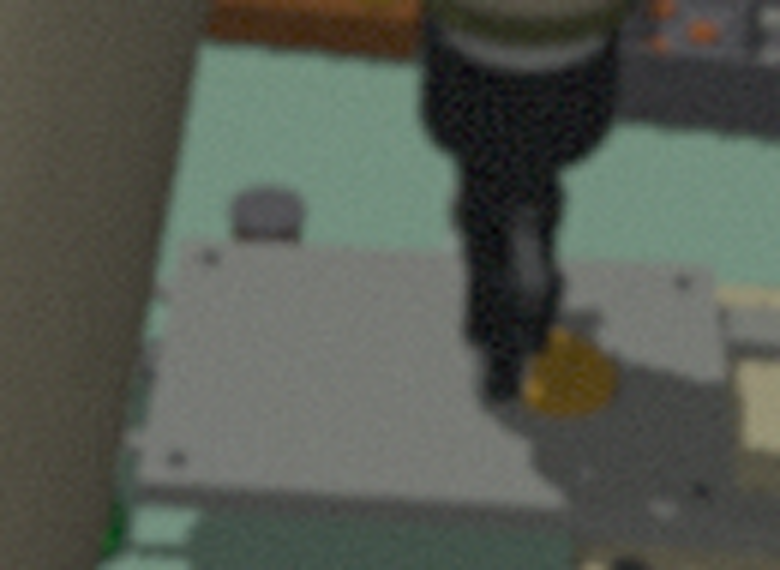

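Request:
servo_tool --targets '[{"dx": 0, "dy": 5, "dz": 0, "wx": 0, "wy": 0, "wz": 0, "hand": 0.62}, {"dx": -15, "dy": 5, "dz": 0, "wx": 0, "wy": 0, "wz": 0, "hand": 0.62}, {"dx": -18, "dy": -6, "dz": 0, "wx": 0, "wy": 0, "wz": 0, "hand": 0.62}, {"dx": -14, "dy": -8, "dz": 0, "wx": 0, "wy": 0, "wz": 0, "hand": 0.62}, {"dx": -9, "dy": -8, "dz": 0, "wx": 0, "wy": 0, "wz": 0, "hand": 0.62}, {"dx": -6, "dy": -8, "dz": 0, "wx": 0, "wy": 0, "wz": 0, "hand": 0.62}, {"dx": -4, "dy": -8, "dz": 0, "wx": 0, "wy": 0, "wz": 0, "hand": 0.62}, {"dx": -2.5, "dy": -8, "dz": 0, "wx": 0, "wy": 0, "wz": 0, "hand": 0.62}, {"dx": -2, "dy": -8, "dz": 0, "wx": 0, "wy": 0, "wz": 0, "hand": 0.62}]'

```text
t: 14.68
ee_pos: [0.5429, -0.1157, 0.0835]
eef_rot: [-0.09, 0.701, 0.09, 0.701]
force: [-0.6, -0.2, -0.1]
grip_width: 0.0324
```

Request:
servo_tool --targets '[{"dx": 0.7, "dy": 0, "dz": 0, "wx": 0, "wy": 0, "wz": 0, "hand": 0.62}, {"dx": 1.2, "dy": 0, "dz": 0, "wx": 0, "wy": 0, "wz": 0, "hand": 0.62}]'

```text
t: 14.92
ee_pos: [0.543, -0.1157, 0.0824]
eef_rot: [-0.09, 0.701, 0.09, 0.701]
force: [-0.6, -0.5, 1.8]
grip_width: 0.0325
```

Request:
servo_tool --targets '[{"dx": 0.4, "dy": 0, "dz": 0, "wx": 0, "wy": 0, "wz": 0, "hand": 0.62}]'

```text
t: 15.05
ee_pos: [0.543, -0.1157, 0.0823]
eef_rot: [-0.09, 0.701, 0.09, 0.702]
force: [-1.2, 0.8, 8.5]
grip_width: 0.0325
```

Request:
servo_tool --targets '[{"dx": -10, "dy": 0, "dz": 0, "wx": 0, "wy": 0, "wz": 0, "hand": 0.8}, {"dx": -40, "dy": 30, "dz": 0, "wx": 0, "wy": 0, "wz": 0, "hand": 1}, {"dx": -40, "dy": 90, "dz": 0, "wx": -3, "wy": 0, "wz": 0, "hand": 1}, {"dx": -40, "dy": 150, "dz": 0, "wx": 0, "wy": 0, "wz": 0, "hand": 1}, {"dx": -40, "dy": 200, "dz": 10, "wx": 6, "wy": 0, "wz": 0, "hand": 1}, {"dx": -40, "dy": 230, "dz": 30, "wx": 7.8, "wy": 0, "wz": 0, "hand": 1}, {"dx": -40, "dy": 230, "dz": 30, "wx": 7.8, "wy": 0, "wz": 0, "hand": 1}]'

```text
t: 15.92
ee_pos: [0.5148, 0.1179, 0.1224]
eef_rot: [-0.043, 0.705, 0.044, 0.706]
force: [0.3, -1.0, -0.3]
grip_width: -0.0001
```

```bash
python3 - <<'E'
from h import *
to(.521,.10,.07,6.7)
for n in("top","side"):
    cv2.imwrite(f"pics/{n}11_full.png",capture(n))
a=cv2.imread("pics/top11_full.png")[150:240,290:450]; b=cv2.imread("pics/side11_full.png")[180:250,290:450]
cv2.imwrite("pics/c11.png",cv2.resize(np.vstack([a,b])[:,:],None,fx=3.7,fy=3.7,interpolation=cv2.INTER_CUBIC))
im=cv2.imread("pics/side11_full.png"); u0,v0,w,h=(365,195,34,28)
b=cv2.resize(im[v0:v0+h,u0:u0+w],None,fx=8,fy=8,interpolation=cv2.INTER_CUBIC).astype(int)
m=((b[...,2]-b[...,0])>45).astype(np.uint8)
cs,_=cv2.findContours(m,cv2.RETR_EXTERNAL,cv2.CHAIN_APPROX_NONE); c=max(cs,key=cv2.contourArea)
e=cv2.fitEllipse(c); print([u0+e[0][0]/8,v0+e[0][1]/8],np.array(e[1])/8,e[2])
for n,win in(("top",(375,180,40,40)),("side",(360,195,40,30))):
    im=cv2.imread(f"pics/{n}11_full.png"); b,g,r=[im[...,i].astype(int) for i in range(3)]
    c,st=blob((r-b)>40,*win); print(n,c,st,pix2w(n,*c,0.064)[:2])
E
```

```text
t 15.925 pos [0.5148 0.1179 0.1224] F [ 0.3 -1.  -0.3] g -0.00012138382767312036 d [ 52.4 -18.6   3.9] rot [ 0.4  0.1 -0.1] yaw 7.0798893676126315
[382.79677391052246, 212.1584129333496] [13.28737259 19.71579361] 97.72553253173828
top [397.34916201 199.09776536] [387 189  22  21 358] [ 0.54691206 -0.13408764]
side [382.36574074 211.64351852] [373 205  20  14 216] [ 0.54053687 -0.13559182]
```

View pics/c11.png

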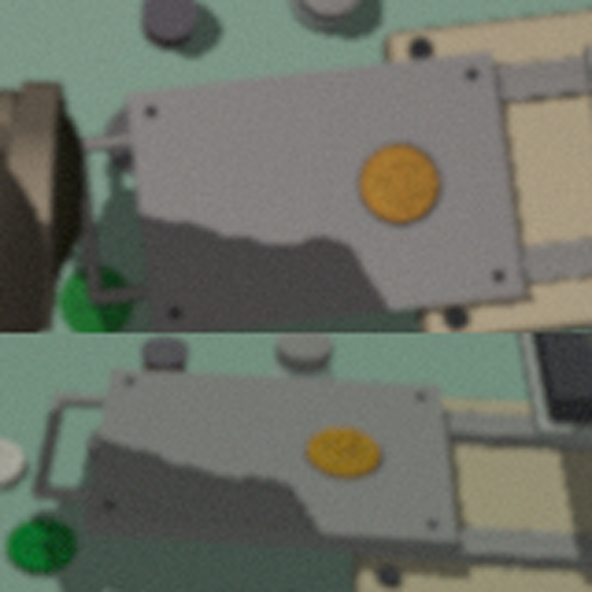

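Request:
servo_tool --targets '[{"dx": 30, "dy": -12, "dz": 2, "wx": -0.4, "wy": 0, "wz": 0, "hand": 1}, {"dx": 55, "dy": -12, "dz": 2, "wx": 0.4, "wy": 0, "wz": 0, "hand": 1}, {"dx": 61, "dy": -12, "dz": 2, "wx": 0.4, "wy": 0, "wz": 0, "hand": 1}, {"dx": 61, "dy": -12, "dz": 2, "wx": 0.4, "wy": 0, "wz": 0, "hand": 1}]'

```text
t: 16.52
ee_pos: [0.5173, 0.1018, 0.0612]
eef_rot: [-0.039, 0.706, 0.039, 0.706]
force: [-0.1, 0.2, -0.1]
grip_width: -0.0001
```

```bash
python3 - <<'E'
from h import *
to(.5242,.0691,.061,6.7)
d=capture("side"); crop(d,"pics/side12.png",270,130,130,95,6)
E
```

```text
t 16.525 pos [0.5173 0.1018 0.0612] F [-0.1  0.2 -0.1] g -8.11670225253572e-05 d [  0.2 -33.2   3.2] rot [-0.4 -0.   0. ] yaw 6.32961952938874
```

View pics/side12.png

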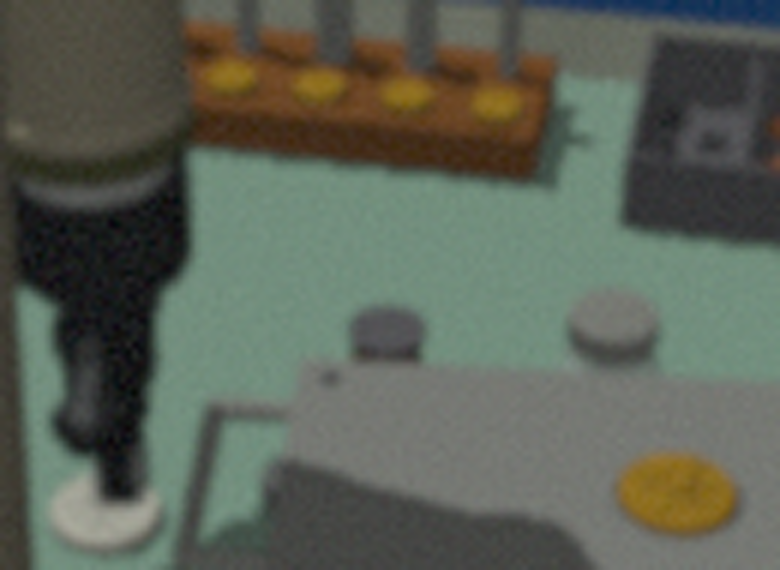

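Request:
servo_tool --targets '[{"dx": 0, "dy": -8, "dz": 3, "wx": -0.4, "wy": 0, "wz": 0, "hand": 1}, {"dx": 0, "dy": -13, "dz": 3, "wx": -0.4, "wy": 0, "wz": 0, "hand": 1}, {"dx": 0, "dy": -17, "dz": 3, "wx": -0.4, "wy": 0, "wz": 0, "hand": 1}, {"dx": 0, "dy": -21, "dz": 3, "wx": -0.4, "wy": 0, "wz": 0, "hand": 1}, {"dx": 0, "dy": -26, "dz": 3, "wx": -0.4, "wy": 0, "wz": 0, "hand": 1}, {"dx": 0, "dy": -32, "dz": 3, "wx": -0.4, "wy": 0, "wz": 0, "hand": 1}, {"dx": 0, "dy": -38, "dz": 3, "wx": -0.4, "wy": 0, "wz": 0, "hand": 1}, {"dx": 0, "dy": -44, "dz": 3, "wx": -0.4, "wy": 0, "wz": 0, "hand": 1}, {"dx": 0, "dy": -50, "dz": 3, "wx": -0.4, "wy": 0, "wz": 0, "hand": 1}, {"dx": 0, "dy": -56, "dz": 3, "wx": -0.4, "wy": 0, "wz": 0, "hand": 1}, {"dx": 0, "dy": -60, "dz": 3, "wx": -0.4, "wy": 0, "wz": 0, "hand": 1}]'

```text
t: 17.95
ee_pos: [0.5272, 0.0444, 0.0612]
eef_rot: [-0.042, 0.706, 0.043, 0.706]
force: [-0.3, 6.2, 3.8]
grip_width: 0.0001
```

```bash
python3 - <<'E'
from h import *
to(.545,-.108,.061,6.7)
d=capture("side"); crop(d,"pics/side13.png",290,130,130,95,6)
E
```

```text
t 17.95 pos [0.5272 0.0444 0.0612] F [-0.3  6.2  3.8] g 0.00012711555144995427 d [   0.  -153.4   -0.6] rot [ 0.2  0.  -0.1] yaw 6.864217751681688
```

View pics/side13.png

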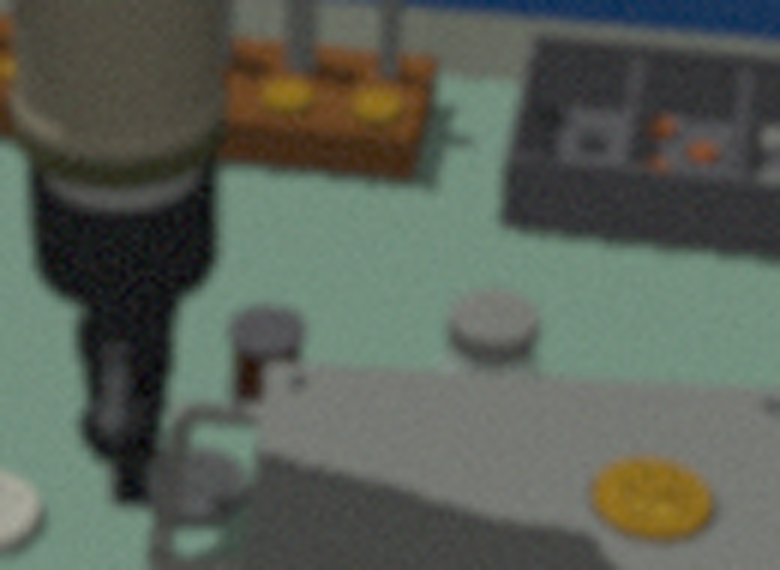

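Request:
servo_tool --targets '[{"dx": 0, "dy": -6, "dz": 0, "wx": 0, "wy": 0, "wz": 0, "hand": 1}, {"dx": 0, "dy": -13, "dz": 0, "wx": 0, "wy": 0, "wz": 0, "hand": 1}, {"dx": 0, "dy": -20, "dz": 0, "wx": 0, "wy": 0, "wz": 0, "hand": 1}, {"dx": 0, "dy": -27, "dz": 0, "wx": 0, "wy": 0, "wz": 0, "hand": 1}, {"dx": 0, "dy": -34, "dz": 0, "wx": 0, "wy": 0, "wz": 0, "hand": 1}, {"dx": 0, "dy": -41, "dz": 0, "wx": 0, "wy": 0, "wz": 0, "hand": 1}, {"dx": 0, "dy": -48, "dz": 0, "wx": 0, "wy": 0, "wz": 0, "hand": 1}, {"dx": 0, "dy": -55, "dz": 0, "wx": 0, "wy": 0, "wz": 0, "hand": 1}, {"dx": 0, "dy": -62, "dz": 0, "wx": 0, "wy": 0, "wz": 0, "hand": 1}, {"dx": 0, "dy": -69, "dz": 0, "wx": 0, "wy": 0, "wz": 0, "hand": 1}, {"dx": 0, "dy": -76, "dz": 0, "wx": 0, "wy": 0, "wz": 0, "hand": 1}, {"dx": 0, "dy": -83, "dz": 0, "wx": 0, "wy": 0, "wz": 0, "hand": 1}, {"dx": 0, "dy": -90, "dz": 0, "wx": 0, "wy": 0, "wz": 0, "hand": 1}, {"dx": 0, "dy": -96, "dz": 0, "wx": 0, "wy": 0, "wz": 0, "hand": 1}, {"dx": 0, "dy": -102, "dz": 0, "wx": 0, "wy": 0, "wz": 0, "hand": 1}, {"dx": 0, "dy": -108, "dz": 0, "wx": 0, "wy": 0, "wz": 0, "hand": 1}, {"dx": 0, "dy": -112, "dz": 0, "wx": 0, "wy": 0, "wz": 0, "hand": 1}, {"dx": 0, "dy": -115, "dz": 0, "wx": 0, "wy": 0, "wz": 0, "hand": 1}]'

```text
t: 20.25
ee_pos: [0.5406, -0.0699, 0.0611]
eef_rot: [-0.042, 0.706, 0.043, 0.706]
force: [0.5, 5.6, 3.2]
grip_width: 0.0003
```

```bash
python3 - <<'E'
from h import *
to(.545,-.095,.061,6.7)
d=capture("side"); crop(d,"pics/side14.png",330,130,130,95,6)
E
```

```text
t 20.25 pos [ 0.5406 -0.0699  0.0611] F [0.5 5.6 3.2] g 0.00028021504916655364 d [  0.1 -25.4   1.4] rot [ 0.1 -0.  -0.1] yaw 6.846016653951439
```

View pics/side14.png

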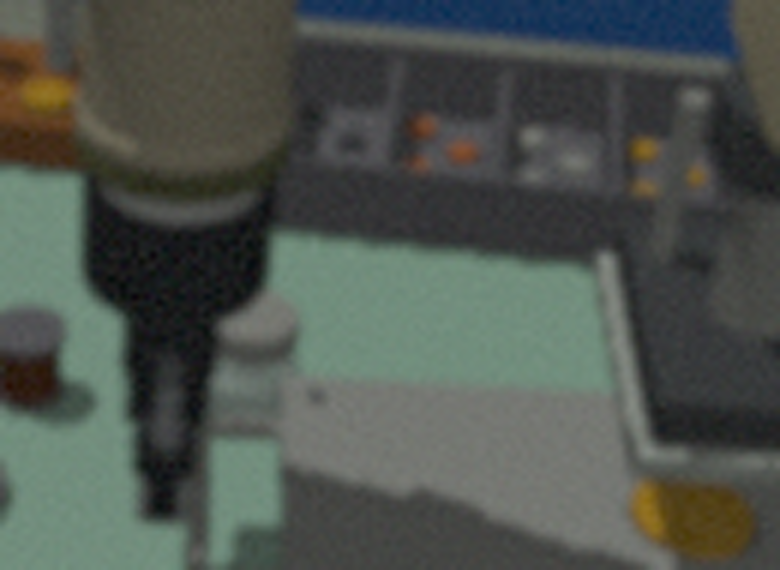

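Request:
servo_tool --targets '[{"dx": 0, "dy": -4, "dz": 0, "wx": 0, "wy": 0, "wz": 0, "hand": 1}, {"dx": 0, "dy": -9, "dz": 0, "wx": 0, "wy": 0, "wz": 0, "hand": 1}, {"dx": 0, "dy": -13, "dz": 0, "wx": 0, "wy": 0, "wz": 0, "hand": 1}, {"dx": 0, "dy": -15, "dz": 0, "wx": 0, "wy": 0, "wz": 0, "hand": 1}]'

```text
t: 20.8
ee_pos: [0.5411, -0.0749, 0.061]
eef_rot: [-0.041, 0.707, 0.05, 0.704]
force: [-4.0, 42.1, 15.0]
grip_width: -0.0003
```

Request:
servo_tool --targets '[{"dx": 0, "dy": -2, "dz": 0, "wx": 0, "wy": 0, "wz": 0, "hand": 1}, {"dx": 0, "dy": -4, "dz": 0, "wx": 0, "wy": 0, "wz": 0, "hand": 1}]'

```text
t: 21.05
ee_pos: [0.541, -0.0752, 0.061]
eef_rot: [-0.041, 0.708, 0.052, 0.703]
force: [-4.0, 53.3, 18.4]
grip_width: 0.0003
```

Request:
servo_tool --targets '[{"dx": 0, "dy": -1.5, "dz": 0, "wx": 0, "wy": 0, "wz": 0, "hand": 1}, {"dx": 0, "dy": -3, "dz": 0, "wx": 0, "wy": 0, "wz": 0, "hand": 1}]'

```text
t: 21.3
ee_pos: [0.541, -0.0753, 0.061]
eef_rot: [-0.041, 0.708, 0.054, 0.703]
force: [-5.0, 60.8, 21.2]
grip_width: -0.0004
```

Request:
servo_tool --targets '[{"dx": 0, "dy": 12, "dz": 0, "wx": 0, "wy": 0, "wz": 0, "hand": 1}, {"dx": 0, "dy": 30, "dz": 0, "wx": 0, "wy": 0, "wz": 0, "hand": 1}, {"dx": -40, "dy": 60, "dz": 0, "wx": 0, "wy": 0, "wz": 0, "hand": 1}, {"dx": -90, "dy": 110, "dz": 0, "wx": 0, "wy": 0, "wz": 0, "hand": 1}, {"dx": -100, "dy": 160, "dz": 0, "wx": 0, "wy": 0, "wz": 0, "hand": 1}, {"dx": -100, "dy": 190, "dz": 0, "wx": 0, "wy": 0, "wz": 0, "hand": 1}, {"dx": -100, "dy": 190, "dz": 0, "wx": 0, "wy": 0, "wz": 0, "hand": 1}]'

```text
t: 22.18
ee_pos: [0.5206, 0.0982, 0.161]
eef_rot: [-0.043, 0.706, 0.043, 0.706]
force: [0.6, -0.3, -0.1]
grip_width: -0.0002
```

```bash
python3 - <<'E'
from h import *
to(.545,-.095,.061,6.7)
for n in("top","side"):
    cv2.imwrite(f"pics/{n}15_full.png",capture(n))
crop(cv2.imread("pics/top15_full.png"),"pics/top15.png",350,130,190,130,4)
crop(cv2.imread("pics/side15_full.png"),"pics/side15.png",340,90,210,180,3.8)
E
```

```text
t 22.175 pos [0.5206 0.0982 0.161 ] F [ 0.6 -0.3 -0.1] g -0.0001835667036096018 d [ 100.  -194.7    0.7] rot [ 0.3  0.  -0. ] yaw 6.9821034669217985
```

View pics/top15.png

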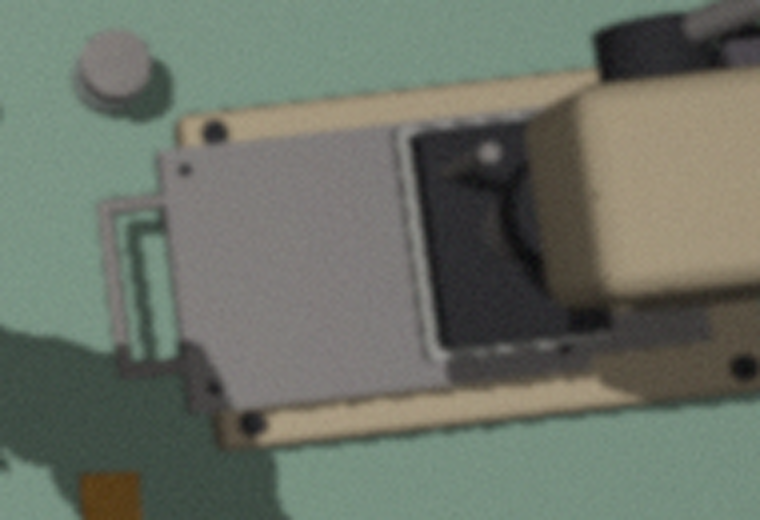

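View pics/side15.png

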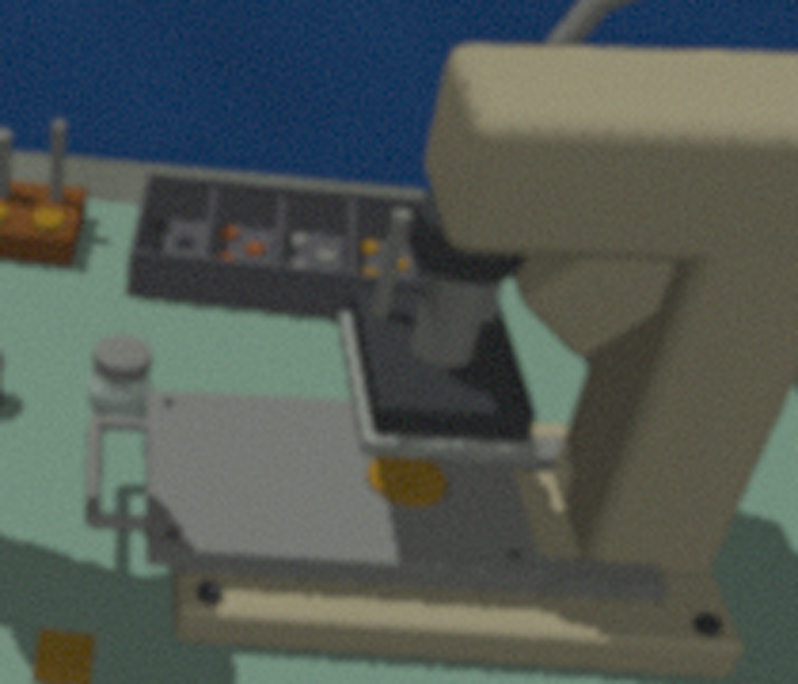

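```bash
python3 - <<'E'
from h import *
u=np.array([.1167,-.9932])
f=lambda a,b,z:pix2w("top",350+a/4,130+b/4,z)[:2]@u
print("bed end",f(160,155,.06),f(192,410,.06)," base front",f(180,118,.032),f(222,447,.032),"bar",f((103+122)/2,(205+370)/2,.0525))
# same via 1st picture: base front, bed end
g=lambda a,b,z:pix2w("top",290+a/4,140+b/4,z)[:2]@u
print("t0 bed end",g(140,143,.06),g(170,402,.06)," base front",g(420,78,.032),g(461,408,.032),"seat",np.array([.54671,-.13519])@u)
h=lambda a,b,z:pix2w("top",350+a/4,130+b/4,z)[:2]@u
print("platen front",h(400,130,.145),h(437,360,.145))
s=cv2.imread("pics/side15_full.png")
print(pix2w("side",340+408/3.8,90+480/3.8,.064),pix2w("side",340+408/3.8,90+480/3.8,.064)[:2]@u)
E
```

```text
bed end 0.18963034801073006 0.18886986320951016  base front 0.2093249565004286 0.20851048169311648 bar 0.1521263250608774
t0 bed end 0.032092920644316084 0.03181356987312132  base front 0.2093249565004286 0.20782840179775836 seat 0.198071765
platen front 0.31025112860848086 0.3125542226127568
[ 0.55515585 -0.29383109  0.064     ] 0.35661972948175213
```

```bash
python3 -c "
from cell import job
print(job.close_job())"
```

```text
the job is handed in; nothing more can be done
None
```

The die is in its seat and the bed is pushed home under the press head. I handed the job in at about 22 s, with the arm raised clear of everything.

**Seating the die:** I nudged it across the bed with two spread fingertips, correcting the direction once on the way. It first stuck cocked on the seat's near edge, about 1.2 mm short. A further nudge of about 2–3 mm dropped it in. A light press on it met resistance at the seated height. The side view then showed it flat, about 1 mm from the seat's centre.

**Pushing the bed home:** I pushed it by the pull bar with the fingers shut until it hit its stop. The last picture puts the bed's end 19.6–19.7 mm outside the press base, against 20 mm expected at home. The bed travelled about 157 mm, so it started partly in, not fully out. The die's measured position matches where the seat should be to about 1 mm.

**Not ideal or not fully checked:**
- **Force at the stop:** the stop came sooner than I had estimated, so the push built up to about 65 N at the wrist before I backed off. That is below the 120 N limit, but more than I intended.
- **Seat check:** my light press reached 8.5 N, against the 5 N suggested. The two cameras also differed by 4–6 mm in absolute position, so I worked from offsets between things in the same picture.
- **Die at the end:** the platen partly hides it in the last side picture, so its flatness was measured only before the push.
- **Other things on the bench:** I confirmed only the square die by position. I saw no contact with the others.

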